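# Take a spot-thermometer reading of the tallest casting flask

## Robot

A 7-joint arm with a two-finger parallel gripper is mounted at the origin on the work surface. World frame = base frame: x ahead of the robot, y to its left, z up, the work surface at z = 0. Lengths are in m, angles in rad, forces in N, time in s.
With the tool pointing down it reaches from about 0.425 to 1.025 m from the base axis. Payload 3.6 kg.
Tool frame: the origin (TCP) lies between the finger pads; the fingertips stand 14 mm ahead of it and the grasp point (between the pads) lies 5 mm behind it; z points along the fingers, y is the line along which they close (so a half turn about z gives the same grasp; the last joint's range is limited). The gripper opens to 85 mm and grips with 20 to 120 N. Pads are 22 mm wide; open, the fingers measure 114 mm over their backs; the gripper's body (76 mm by 85 mm) begins 54 mm behind the grasp point. The pads swing forward as they close: fully open they stand 13 mm farther back than shut.
Start: joints at [-1.306, 0.591, 0.048, 1.609, -0.033, 0.943, -0.034], TCP at [0.254, 0.679, 0.21] pointing down, gripper open.
Joint ranges: [-2.69, 2.69], [-0.47, 2.24], [-1.27, 1.36], [0.19, 2.51], [-1.53, 4.68], [0.08, 2.07], [-3.09, 3.09]. Speed limits (rad/s): [2.57, 2.57, 3.14, 3.14, 3.14, 3.14, 3.14].

## Interface

Orientations are given as a rotation vector (axis times angle).
In Python, from workcell import get_obs, grab_frame, job_done gives the robot as it stands. The module is installed in compiled form; this text tells all that it offers.
- The arm moves only by the tool carry_out, never from a script. Its argument "targets" is a list of rows, each an object with "offset": the shift along the tool's x, y, z each as a share of 0.75 m, from -1 to 1, a list of three; "dr": the turn, a rotation vector about the tool's x, y, z each as a share of 60 degrees, from -1 to 1, a list of three; "jaw": the closure, from 0 (fully open) to 1 (shut). A call has 1 to 8 rows; each row is the pose to reach, as a shift and turn from the pose commanded when the call began, along the tool's axes at that moment; what a row does not reach only later rows make up. A row lasts 1/12 s, in which the tool goes at most 41.7 mm and 7.16 degrees, less where a joint would pass 70% of its speed; a pose out of reach is approached as far as the arm can. A call with a number of a shift or a turn outside -1 to 1 is refused whole. A call with a gripper value outside its range is refused whole. The fingers move at their own pace and stop on an object; the grip force is fixed at half the most. Time passes only in rows, so rows that repeat a pose let the fingers close. It gives the time, the measured TCP pose, the force, the opening and the grip force at its end, in the units of the state.
- get_obs(): the state, without advancing time (a new reading comes with each control period).
- grab_frame(name): name is "side" or "top" or "wrist"; returns a dict with "frame" (480x640x3 uint8, blue, green, red), "fx", "fy", "cx", "cy" (pixels), "position" and "attitude" of the camera in the world. Camera axes: x right, y down, z forward; pixel columns grow to the right and rows downward; lengths in m; the calibration is good to about 2 mm. The wrist camera is an equidistant fisheye: a pixel r from the principal point sees the ray r / f radians off the axis. A picture is of the moment at which its call begins. There is no depth.
- job_done(): hands the job in; it is judged then, once.
The state is a dict: "t": time; "joints": joint angles; "dq": joint speeds; "tau": joint torques, N m; "position": TCP position; "ee_rot": TCP orientation; "ft_force": force on the tool from outside, world axes, zero at the start; "wrist_torque": the same for the moment, N m; "width": finger opening in m; "gripper_force": force on a finger pad.
Only numpy, scipy, OpenCV 4.12 (cv2) and the standard library are available. Lean on these libraries where they do the work, as an engineer would, in place of code of your own. Each camera call takes 0.05 s, during which the arm holds its last target. There are 200 camera calls.

## Task

Pick up the spot thermometer from the cork mat and hold it level, its lens aimed squarely at the middle of the raised band round the tallest of the three casting flasks from about 70 mm away, and keep it steady there for two seconds. Then lay the thermometer gently back down, all of it on the cork mat, and let it go. Do not touch any of the flasks.

Things in the scene. Friction and masses are not known exactly. Their poses are not given: they have to be found in the camera images.
- thermo: Spot thermometer: straight, 181 mm long, 0.13-0.25 kg, lying along the mat. Black box handle (x -85 to +20 mm) 30 mm wide, 34 mm tall; then a round metal barrel, 26 mm thick (33 mm at its lens collar), lens at the front end. Balances 10 mm behind the origin; grip across the handle there. Origin: on the underside, midway across, 96 mm behind the lens; x forward along the aim, z up (display and button on top).
- thermo_nose (a point): Centre of the thermometer's lens at its front end: 96 mm ahead (x) of the thermometer's origin and 17 mm above its underside. The line of aim runs from here along the thermometer's x. Same axes as thermo.
- thermo_tail (a point): Centre of the rear end of the thermometer's handle: 85 mm behind its origin and 17 mm above its underside.
- mat: Flat cork mat, 260 mm (x) by 130 mm (y), 8 mm thick, fixed on the bench top (which is at z = 0). Origin: centre of its underside.
- board: Pale refractory board, 360 mm (x) by 120 mm (y), 25 mm thick, fixed on the bench top; the three flasks stand on it in a row along its x, about 115 mm apart, in any order. Open bench lies on its -y side, towards the mat. Origin: centre of its underside.
- flask_tall: The tallest, the one to be read: steel casting flask: an upright cylinder 70 mm in diameter and 110 mm tall, filled with plaster, with a 30 mm wide raised steel band (76 mm in diameter) round the middle of its height; loose, standing on the board. Origin: centre of its underside; z up along its axis.
- flask_tall_band (a point): The point on the tall flask's axis at the middle of its raised band: 55 mm above the flask's underside. The band's surface is 38 mm out from here all round.
- flask_mid: The narrow, middle-height steel casting flask: an upright cylinder 60 mm in diameter and 78 mm tall, filled with plaster, with a 30 mm wide raised steel band (66 mm in diameter) round the middle of its height; loose, standing on the board. Origin: centre of its underside; z up along its axis.
- flask_wide: The low, wide steel casting flask: an upright cylinder 80 mm in diameter and 62 mm tall, filled with plaster, with a 30 mm wide raised steel band (86 mm in diameter) round the middle of its height; loose, standing on the board. Origin: centre of its underside; z up along its axis.
There are look-alikes about, which are no part of the job. What is shaped like the thermo but green or yellow is not meant.

How it is judged:
On the way:
1. thermometer held level and still, its line of aim through the middle of the tall flask's raised band (within 15 mm up, down and sideways), lens 30 to 120 mm from the band, for 1.5 s (x of flask_tall_band in the frame of thermo_nose between 0.068 and 0.158 m and y of flask_tall_band in the frame of thermo_nose between -0.015 and 0.015 m and z of flask_tall_band in the frame of thermo_nose between -0.015 and 0.015 m and angle between thermo's own x axis and vertical between 1.271 and 1.871 rad and linear speed of thermo below 0.03 m/s and angular speed of thermo below 0.2 rad/s), for 1.5 s.
At the end, for the whole second after the job is handed in: The thermometer lies flat and at rest on the cork mat, its lens and its rear end both over the mat; all three flasks stand upright within 8 mm of where they began (x of thermo_nose in the frame of mat between -0.13 and 0.13 m and y of thermo_nose in the frame of mat between -0.065 and 0.065 m and z of thermo_nose in the frame of mat between 0.015 and 0.035 m and x of thermo_tail in the frame of mat between -0.13 and 0.13 m and y of thermo_tail in the frame of mat between -0.065 and 0.065 m and z of thermo_tail in the frame of mat between 0.015 and 0.035 m and linear speed of thermo below 0.02 m/s and distance of each of flask_tall, flask_mid, flask_wide from where it was at the start of the episode below 0.008 m and angle between each of flask_tall, flask_mid, flask_wide's own z axis and vertical below 0.1 rad); the robot touches nothing.
It fails at once if a flask is touched by the thermometer or the robot (contact force between any of flask_tall, flask_mid, flask_wide and thermo above 0.5 N or contact force between any of flask_tall, flask_mid, flask_wide and the fingers above 0.5 N or contact force between any of flask_tall, flask_mid, flask_wide and the arm above 0.5 N).
It fails at once if the thermometer is let go or dropped more than about 25 mm above the mat (z of thermo in the frame of mat above 0.035 m and contact force between the fingers and thermo below 0.2 N).
It also fails if it takes over 48 s, if anything falls off the work surface, if the arm or the gripper's body presses on something with over 40 N, if the wrist force passes 120 N, or if a joint passes its speed limit or range.

## Working session

There is one attempt and no reset: what is moved stays moved. The work goes in short steps, Python scripts to look and compute and a tool call to move; the robot and the scene stay as the last step left them, time stands still between calls to the robot, and variables do not carry over. Pictures are saved under pics/ and viewed, at most 11 in all, crops included, and the job is handed in when it is done.

Besides the shell and the picture viewer there is one more tool, called as name(argument=value, ...) on one line, values as JSON. carry_out: Moves the arm, as the interface text tells. Shift numbers are shares of 0.75 m and turn numbers shares of 60 degrees, none past 1 either way. Its arguments: {"type":"object","properties":{"targets":{"type":"array","items":{"type":"object","properties":{"offset":{"type":"array","items":{"type":"number","minimum":-1,"maximum":1}},"dr":{"type":"array","items":{"type":"number","minimum":-1,"maximum":1}},"jaw":{"type":"number"}}}}},"required":["targets"]}

```bash
mkdir -p pics
cat > h.py <<'E'
import numpy as np, cv2, json
from scipy.spatial.transform import Rotation as R
from workcell import get_obs, grab_frame, job_done
def rot(a):
    a=np.array(a,float)
    if a.shape==(3,3): return a
    return (R.from_rotvec(a) if a.size==3 else R.from_quat(a)).as_matrix()
def ray(c,u,v):
    return rot(c['attitude'])@np.array([(u-c['cx'])/c['fx'],(v-c['cy'])/c['fy'],1])
def onz(c,u,v,z):
    d=ray(c,u,v);p=np.array(c['position']);return p+d*(z-p[2])/d[2]
def proj(c,P):
    q=rot(c['attitude']).T@(np.array(P)-c['position']);return q[0]/q[2]*c['fx']+c['cx'],q[1]/q[2]*c['fy']+c['cy']
def snap(n,f):
    c=grab_frame(n);cv2.imwrite(f'pics/{f}.png',c['frame'])
    np.save(f'pics/{f}.npy',{k:c[k] for k in c if k!='frame'},allow_pickle=True);return c
def load(f): return np.load(f'pics/{f}.npy',allow_pickle=True).item()
E
python3 - <<'E'
from h import *
for n in('top','side'):
    c=snap(n,n+'0');print({k:c[k] for k in c if k!='frame'})
print(get_obs())
E
```

```text
{'fx': 535.2208242834995, 'fy': 535.2208242834995, 'cx': 308.87965804240616, 'cy': 240.740073445178, 'position': array([ 0.37791612, -0.01169049,  1.20771484]), 'attitude': array([-2.12726813,  2.14794331, -0.11719592])}
{'fx': 434.38553336226033, 'fy': 434.38553336226033, 'cx': 318.2423141852002, 'cy': 239.13781344167813, 'position': array([ 0.28923461, -0.73315352,  0.92413887]), 'attitude': array([-2.3894785 ,  0.37029073, -0.11566672])}
{'t': 0.1, 'joints': array([-1.30651509,  0.59205058,  0.04828011,  1.6096914 , -0.03333233,
        0.94271623, -0.03368852]), 'dq': array([-0.00084577, -0.00368304,  0.00166187, -0.00258457, -0.00053713,
        0.00041499, -0.00196473]), 'tau': array([ 4.72104715e-03, -5.49992645e+01,  1.55327316e+00, -1.98823392e+01,
        9.73733113e-03,  3.81310761e-03,  8.62634721e-06]), 'position': array([0.25358491, 0.67835705, 0.20893891]), 'ee_rot': array([-0.55881307, -3.09119621,  0.00320482]), 'ft_force': array([ 0.58103137, -0.15666011, -0.26381278]), 'wrist_torque': array([-0.03824955, -0.00377088,  0.0128062 ]), 'gripper_force': 0.0, 'width': 0.08549921745694031}
```

View pics/top0.png

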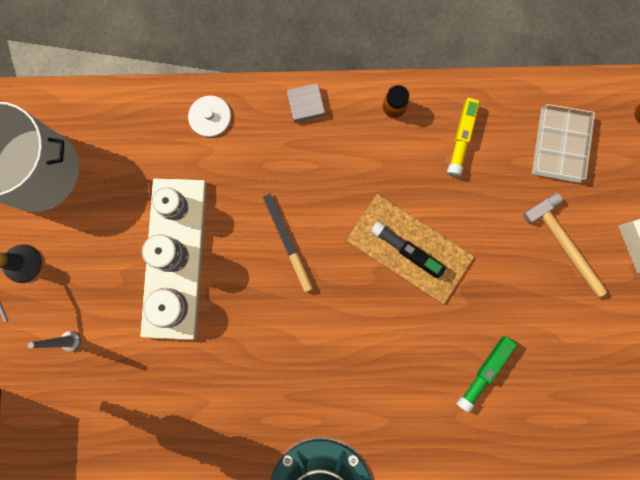

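View pics/side0.png

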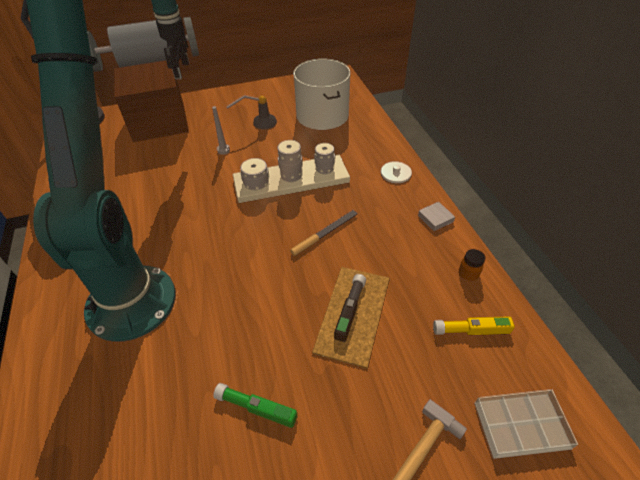

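The tall flask is the middle one. In the top view its lid is near (158,251), the thermometer runs from its lens at about (377,229) to its tail at about (441,272), and the mat's corners are near (378,196), (474,257), (446,302) and (348,240). I'll enlarge both areas.

Run:
```python
from h import *
a=cv2.imread('pics/top0.png');s=cv2.imread('pics/side0.png')
A=cv2.resize(a[185:310,340:480],None,fx=4,fy=4,interpolation=cv2.INTER_CUBIC)
B=cv2.resize(a[170:345,135:215],None,fx=3,fy=3,interpolation=cv2.INTER_CUBIC)
o=np.zeros((525,800,3),np.uint8);o[:500,:560]=A;o[:525,560:800]=B
cv2.imwrite('pics/c1.png',o)
S=cv2.resize(s[130:205,225:355],None,fx=6,fy=6,interpolation=cv2.INTER_CUBIC);cv2.imwrite('pics/c2.png',S)
```

```text
(no output)
```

View pics/c1.png

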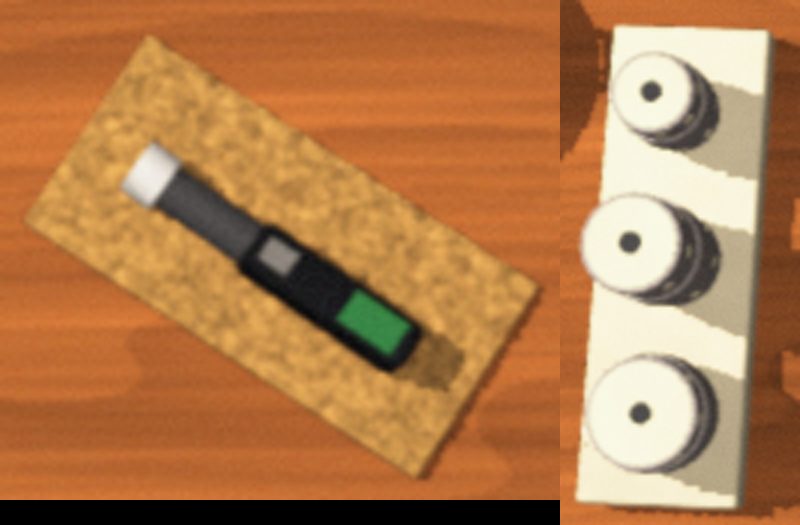

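View pics/c2.png

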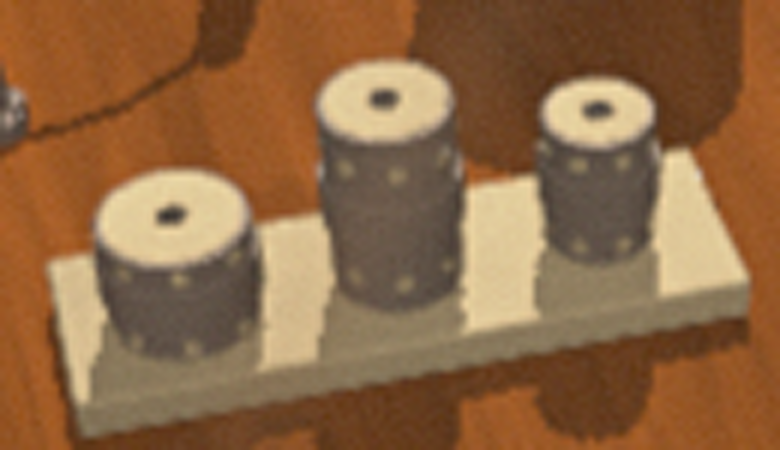

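Run:
```python
from h import *
c=load('top0');s=load('side0')
A=lambda x,y,z:onz(c,340+x/4,185+y/4,z)
B=lambda x,y,z:onz(c,135+(x-560)/3,170+y/3,z)
m=[A(x,y,.008) for x,y in((150,37),(540,290),(420,478),(25,218))]
mc=np.mean(m,0);print('mat',mc,[np.linalg.norm(m[i]-m[(i+1)%4]).round(4) for i in range(4)])
tail,hf,lens=A(407,350,.042),A(253,246,.042),A(137,163,.025)
print('thermo',tail,hf,lens,np.linalg.norm(tail-hf),np.linalg.norm((lens-tail)[:2]))
d=(lens-tail)[:2];d2=(hf-tail)[:2];dm=(m[3]-m[2])[:2]
print('yaw',[np.degrees(np.arctan2(v[1],v[0])) for v in (d,d2,dm)])
F={n:B(x,y,z) for n,x,y,z in(('tall',632,243,.135),('mid',657,101,.103),('wide',645,413,.087))}
for n,p in F.items(): print(n,p, proj(s,p))
# side-based lids
for n,x,y,z in(('tall',385,102,.135),('mid',599,112,.103),('wide',173,218,.087)): print('side',n,onz(s,225+x/6,130+y/6,z))
bc=[B(x,y,.025) for x,y in((615,25),(771,31),(737,508),(577,499))];print('board',np.round(bc,3))
print(get_obs()['position'],rot(get_obs()['ee_rot']).round(3))
# check thermo in side
print(proj(s,lens),proj(s,tail))
```

```text
mat [ 0.52327015 -0.20754934  0.008     ] [np.float64(0.2594), np.float64(0.1257), np.float64(0.2612), np.float64(0.1266)]
thermo [ 0.46597598 -0.26763263  0.042     ] [ 0.52367379 -0.18640848  0.042     ] [ 0.57320414 -0.12599656  0.025     ] 0.09963132428108117 0.1776475670171134
yaw [np.float64(52.87179522191723), np.float64(54.61180577172251), np.float64(55.58083759302212)]
tall [0.50841206 0.32250665 0.135     ] (np.float64(288.7259260126004), np.float64(146.99006554758472))
mid [0.61319675 0.31776845 0.103     ] (np.float64(322.5870062497508), np.float64(149.81124388361053))
wide [0.39460396 0.32463095 0.087     ] (np.float64(253.41974700986464), np.float64(166.8412997697977))
side tall [0.50965651 0.32203487 0.135     ]
side mid [0.62156118 0.32108393 0.103     ]
side wide [0.3962925  0.32662498 0.087     ]
board [[0.689 0.375 0.025]
 [0.683 0.255 0.025]
 [0.326 0.274 0.025]
 [0.333 0.392 0.025]]
[0.25358491 0.67835705 0.20893891] [[-0.937  0.35  -0.001]
 [ 0.35   0.937 -0.002]
 [-0.    -0.002 -1.   ]]
(np.float64(360.4455800797018), np.float64(278.16631179296564)) (np.float64(338.9821658600656), np.float64(333.2110058390954))
```

Both cameras agree. The tall flask's axis is at (0.509, 0.322), and the grip point is about (0.510, -0.208) with a heading near 54°.

```bash
cat >> h.py <<'E'
def plan(p,yaw):  # tool pointing down, tool y at yaw deg
    o=get_obs();M=rot(o['ee_rot']);a=np.radians(yaw)
    y=np.array([np.cos(a),np.sin(a),0]);z=np.array([0,0,-1.]);T=np.c_[np.cross(y,z),y,z]
    off=M.T@(np.array(p)-o['position'])/.75;dr=R.from_matrix(M.T@T).as_rotvec()/np.radians(60)
    print('t',round(o['t'],2),'pos',o['position'].round(4),'yaw',np.degrees(np.arctan2(M[1,1],M[0,1])).round(2),'off',off.round(4),'dr',dr.round(4),'w',round(o['width'],4))
E
python3 -c "
from h import *
plan([.45,.4,.33],20);plan([.254,.679,.33],69.5)"
```

```text
t 0.1 pos [0.2536 0.6784 0.2089] yaw 69.51 off [-0.3753 -0.2563 -0.1609] dr [-0.0018  0.0009  0.8251] w 0.0855
t 0.1 pos [0.2536 0.6784 0.2089] yaw 69.51 off [-0.0002  0.0007 -0.1614] dr [-0.002   0.0001  0.0001] w 0.0855
```

carry_out(targets=[{"offset": [0,0,-0.16],"dr": [0,0,0],"jaw": 0},{"offset": [0,0,-0.16],"dr": [0,0,0.1],"jaw": 0},{"offset": [-0.375,-0.256,-0.16],"dr": [0,0,0.825],"jaw": 0},{"offset": [-0.375,-0.256,-0.16],"dr": [0,0,0.825],"jaw": 0},{"offset": [-0.375,-0.256,-0.16],"dr": [0,0,0.825],"jaw": 0},{"offset": [-0.375,-0.256,-0.16],"dr": [0,0,0.825],"jaw": 0},{"offset": [-0.375,-0.256,-0.16],"dr": [0,0,0.825],"jaw": 0},{"offset": [-0.375,-0.256,-0.16],"dr": [0,0,0.825],"jaw": 0}])

```text
t: 0.77
position: [0.3977, 0.4738, 0.32]
ee_rot: [-1.798, -2.576, 0.001]
ft_force: [0.8, 0.5, -0.4]
width: 0.0855
gripper_force: 0.0
```

```bash
python3 -c "
from h import *
plan([.51,0.1,.30],-10)"
```

```text
t 0.77 pos [0.3977 0.4738 0.32  ] yaw 20.19 off [-0.5195 -0.0314  0.0268] dr [-6.000e-04  4.000e-04  5.031e-01] w 0.0855
```

carry_out(targets=[{"offset": [-0.5,-0.03,0],"dr": [0,0,0.5],"jaw": 0},{"offset": [-0.5,-0.03,0],"dr": [0,0,0.5],"jaw": 0},{"offset": [-0.5,-0.03,0],"dr": [0,0,0.5],"jaw": 0},{"offset": [-0.5,-0.03,0],"dr": [0,0,0.5],"jaw": 0},{"offset": [-0.5,-0.03,0],"dr": [0,0,0.5],"jaw": 0},{"offset": [-0.5,-0.03,0],"dr": [0,0,0.5],"jaw": 0},{"offset": [-0.5,-0.03,0],"dr": [0,0,0.5],"jaw": 0},{"offset": [-0.5,-0.03,0],"dr": [0,0,0.5],"jaw": 0}])

```text
t: 1.43
position: [0.4949, 0.1553, 0.3199]
ee_rot: [-2.397, -2.031, 0.0]
ft_force: [0.7, 0.9, -0.7]
width: 0.0854
gripper_force: 0.0
```

```bash
python3 -c "
from h import *
plan([.51,-0.2085,.15],-36)"
```

```text
t 1.43 pos [0.4949 0.1553 0.3199] yaw -9.45 off [-0.4752  0.0996  0.2265] dr [-5.000e-04  1.000e-04  4.425e-01] w 0.0854
```

carry_out(targets=[{"offset": [-0.475,0.1,0.226],"dr": [0,0,0.44],"jaw": 0},{"offset": [-0.475,0.1,0.226],"dr": [0,0,0.44],"jaw": 0},{"offset": [-0.475,0.1,0.226],"dr": [0,0,0.44],"jaw": 0},{"offset": [-0.475,0.1,0.226],"dr": [0,0,0.44],"jaw": 0},{"offset": [-0.475,0.1,0.226],"dr": [0,0,0.44],"jaw": 0},{"offset": [-0.475,0.1,0.226],"dr": [0,0,0.44],"jaw": 0},{"offset": [-0.475,0.1,0.226],"dr": [0,0,0.44],"jaw": 0},{"offset": [-0.475,0.1,0.226],"dr": [0,0,0.44],"jaw": 0}])

```text
t: 2.1
position: [0.5074, -0.1459, 0.1783]
ee_rot: [-2.797, -1.43, 0.001]
ft_force: [0.8, -0.1, 0.3]
width: 0.0853
gripper_force: 0.0
```

```bash
python3 -c "
from h import *
plan([.51,-0.2085,.12],-36)"
```

```text
t 2.1 pos [ 0.5074 -0.1459  0.1783] yaw -35.83 off [-0.0656  0.0517  0.0777] dr [-0.0006  0.0002  0.0028] w 0.0853
```

carry_out(targets=[{"offset": [-0.04,0.035,0.06],"dr": [0,0,0],"jaw": 0},{"offset": [-0.04,0.035,0.06],"dr": [0,0,0],"jaw": 0},{"offset": [-0.04,0.035,0.06],"dr": [0,0,0],"jaw": 0},{"offset": [-0.04,0.035,0.06],"dr": [0,0,0],"jaw": 0},{"offset": [-0.04,0.035,0.06],"dr": [0,0,0],"jaw": 0}])

```text
t: 2.52
position: [0.5119, -0.1831, 0.1348]
ee_rot: [-2.796, -1.431, -0.001]
ft_force: [0.3, 0.7, 1.0]
width: 0.0854
gripper_force: 0.0
```

```bash
python3 -c "
from h import *
plan([.51,-0.2085,.027],-36)
c=snap('wrist','w1');snap('top','top1');print(c['fx'],c['cx'],c['cy'],c['position'],rot(c['attitude']).round(3))
a=cv2.imread('pics/top1.png')[185:310,340:480];o=np.zeros((480,800,3),np.uint8)
o[:375,380:]=cv2.resize(a,None,fx=3,fy=3);o[:,:380]=c['frame'][:,130:510]
cv2.imwrite('pics/c3.png',o)"
```

```text
t 2.52 pos [ 0.5119 -0.1831  0.1348] yaw -35.8 off [-0.0291  0.0179  0.1437] dr [-0.0004 -0.0008  0.0034] w 0.0854
371.64829954431775 318.02620819467154 242.86071797861655 [ 0.55899306 -0.12065723  0.2981661 ] [[ 0.81  -0.558 -0.179]
 [-0.586 -0.772 -0.247]
 [-0.     0.305 -0.952]]
```

View pics/c3.png

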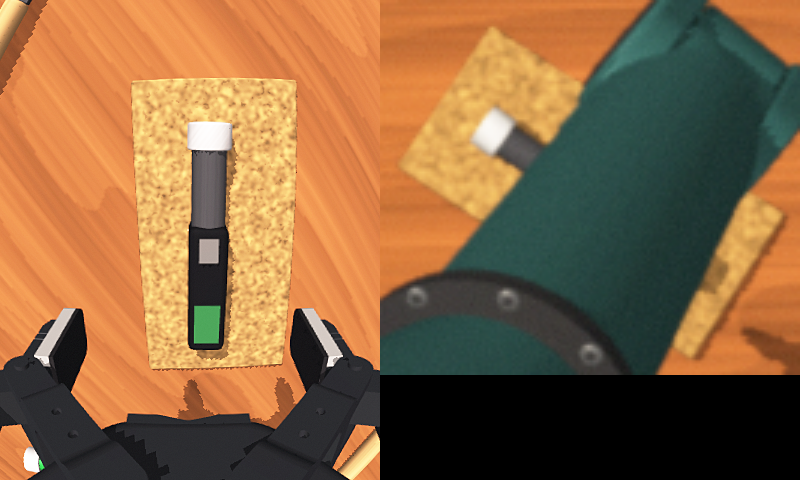

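The wrist view shows the thermometer between the open fingers: lens front at (210,123), handle front at (208,228) and tail at (207,347), crop columns +130. I'll check these against the earlier estimate.

```bash
cat >> h.py <<'E'
def fish(c,u,v,z):
    d=np.array([u-c['cx'],v-c['cy']]);r=np.hypot(*d);t=r/c['fx']
    w=rot(c['attitude'])@np.r_[d/r*np.sin(t),np.cos(t)];p=np.array(c['position']);return p+w*(z-p[2])/w[2]
E
python3 -c "
from h import *
c=load('w1')
l,h,t=fish(c,340,123,.038),fish(c,338,228,.042),fish(c,337,346,.042)
print(l,h,t)
for a,b in((l,t),(h,t)):
  d=(a-b)[:2];print(np.linalg.norm(d),np.degrees(np.arctan2(d[1],d[0])))
u=(l-t)[:2]/np.linalg.norm((l-t)[:2]);print('grip',t[:2]+.075*u,h[:2]-.03*u)
for q in((132,82),(296,80),(283,364),(150,369)): print(fish(c,q[0]+130,q[1],.008).round(4))
"
```

```text
[ 0.57325383 -0.12668348  0.038     ] [ 0.52906791 -0.18633859  0.042     ] [ 0.47160468 -0.26788467  0.042     ]
0.17398369511202272 54.25031230435286
0.09975864654494136 54.82872424981624
grip [ 0.51542307 -0.20701639] [ 0.51154056 -0.2106859 ]
[ 0.5457 -0.0655  0.008 ]
[ 0.6516 -0.1368  0.008 ]
[ 0.5069 -0.3511  0.008 ]
[ 0.3999 -0.2779  0.008 ]
```

```bash
python3 -c "
from h import *
plan([.5115,-0.2085,.06],-35.5)"
```

```text
t 2.62 pos [ 0.5125 -0.1826  0.1354] yaw -35.71 off [-0.0289  0.019   0.1005] dr [ 0.0009 -0.0014 -0.0036] w 0.0853
```

carry_out(targets=[{"offset": [-0.029,0.019,0.03],"dr": [0,0,-0.004],"jaw": 0},{"offset": [-0.029,0.019,0.1],"dr": [0,0,-0.004],"jaw": 0},{"offset": [-0.029,0.019,0.1],"dr": [0,0,-0.004],"jaw": 0},{"offset": [-0.029,0.019,0.1],"dr": [0,0,-0.004],"jaw": 0},{"offset": [-0.029,0.019,0.1],"dr": [0,0,-0.004],"jaw": 0}])

```text
t: 3.03
position: [0.5106, -0.2089, 0.0599]
ee_rot: [-2.792, -1.437, -0.0]
ft_force: [0.2, 0.0, -0.0]
width: 0.0852
gripper_force: 0.0
```

```bash
python3 -c "
from h import *
plan([.5115,-0.2085,.027],-35.5)"
```

```text
t 3.03 pos [ 0.5106 -0.2089  0.0599] yaw -35.53 off [0.0011 0.0007 0.0438] dr [-0.0009 -0.0006 -0.0005] w 0.0852
```

carry_out(targets=[{"offset": [0.001,0,0.03],"dr": [0,0,0],"jaw": 0},{"offset": [0.001,0,0.044],"dr": [0,0,0],"jaw": 0},{"offset": [0.001,0,0.044],"dr": [0,0,0],"jaw": 0.3},{"offset": [0.001,0,0.044],"dr": [0,0,0],"jaw": 0.5},{"offset": [0.001,0,0.044],"dr": [0,0,0],"jaw": 1},{"offset": [0.001,0,0.044],"dr": [0,0,0],"jaw": 1},{"offset": [0.001,0,0.044],"dr": [0,0,0],"jaw": 1},{"offset": [0.001,0,0.044],"dr": [0,0,0],"jaw": 1}])

```text
t: 3.7
position: [0.5111, -0.2098, 0.027]
ee_rot: [2.794, 1.435, 0.001]
ft_force: [0.1, -0.3, -1.4]
width: 0.0123
gripper_force: 0.0
```

carry_out(targets=[{"offset": [0,0,0],"dr": [0,0,0],"jaw": 1},{"offset": [0,0,0],"dr": [0,0,0],"jaw": 1},{"offset": [0,0,0],"dr": [0,0,0],"jaw": 1},{"offset": [0,0,0],"dr": [0,0,0],"jaw": 1}])

```text
t: 4.03
position: [0.5108, -0.2097, 0.0264]
ee_rot: [-2.795, -1.435, 0.0]
ft_force: [0.1, -0.2, -0.1]
width: 0.0
gripper_force: 0.0
```

```bash
python3 -c "
from h import *
plan([.5115,-0.2085,.13],-35.5);print(get_obs()['gripper_force'])"
```

```text
t 4.03 pos [ 0.5108 -0.2097  0.0264] yaw -35.64 off [ 1.800e-03 -1.000e-04 -1.381e-01] dr [-0.      0.     -0.0023] w 0.0
0.0
```

The fingers closed fully on nothing, so the grasp missed. I'll look before moving.

```bash
python3 -c "
from h import *
c=snap('wrist','w2');s=snap('side','side2')
o=np.zeros((480,800,3),np.uint8);o[:,:400]=c['frame'][:,120:520]
o[:400,400:]=cv2.resize(s['frame'][250:380,290:420],(400,400))
cv2.imwrite('pics/c4.png',o)"
```

```text
(no output)
```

View pics/c4.png

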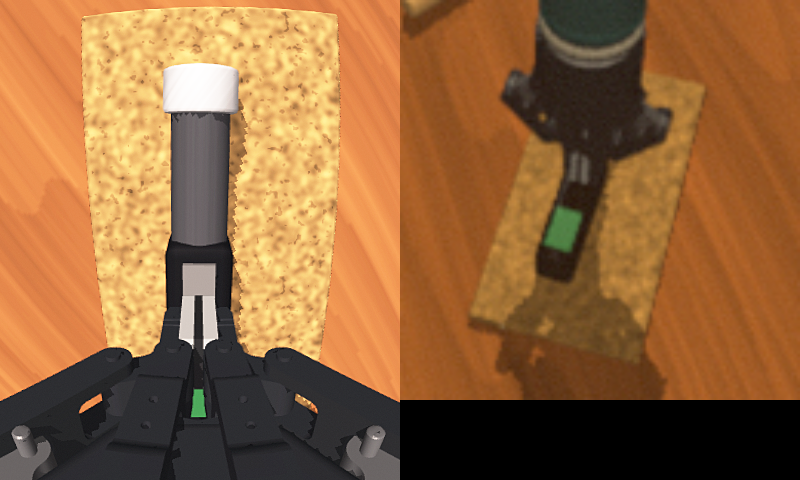

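```bash
python3 -c "
from h import *
s=load('side2');p=get_obs()['position'];print(p)
for z in(.012,.026,.045,.06,.08): print(z,proj(s,[p[0],p[1],z]))
c=load('w2');M=rot(get_obs()['ee_rot']);print('cam in tool',M.T@(c['position']-p))
c1=load('w1');print(c1['position']-np.array([.5119,-.1831,.1348]),c['position']-p)
s0=load('side0')
l,t=fish(c,120+201,67,.038),fish(c,120+199,242,.042);print('lens,handle front',l,t)
# tip ray in wrist image, crop (199,296)
for z in(.013,.042,.05):print(fish(c,319,296,z))
im=cv2.imread('pics/side2.png')[255:355,310:390];cv2.imwrite('pics/c5.png',cv2.resize(im,None,fx=6,fy=6,interpolation=cv2.INTER_CUBIC))
"
```

```text
[ 0.5107468  -0.20965583  0.02637221]
0.012 (np.float64(348.40445288311537), np.float64(314.1634711536513))
0.026 (np.float64(348.5993386507799), np.float64(311.05221789037046))
0.045 (np.float64(348.87014670568317), np.float64(306.7289034963149))
0.06 (np.float64(349.08926404110036), np.float64(303.2308054410914))
0.08 (np.float64(349.389017545333), np.float64(298.44539150656055))
cam in tool [ 0.07833513  0.00164639 -0.16334998]
[0.04709306 0.06244277 0.1633661 ] [0.04699099 0.06271079 0.1633448 ]
lens,handle front [ 0.5732621 -0.1274092  0.038    ] [ 0.53064467 -0.185355    0.042     ]
[ 0.50791348 -0.21716296  0.013     ]
[ 0.51608986 -0.2056399   0.042     ]
[ 0.51834541 -0.20246113  0.05      ]
```

View pics/c5.png

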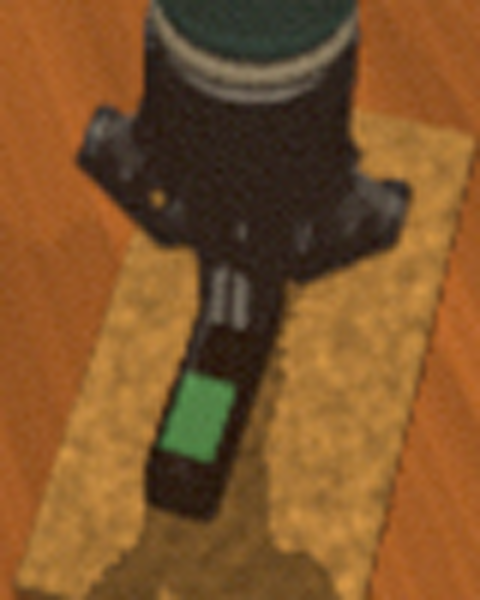

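The side view shows the shut fingertips ending on top of the handle, at crop (230,328). That puts the real tips about 30 mm higher than stated. I'll open, then feel downward in small steps while watching the force.

carry_out(targets=[{"offset": [0,0,0],"dr": [0,0,0],"jaw": 0},{"offset": [0,0,0],"dr": [0,0,0],"jaw": 0},{"offset": [0,0,0],"dr": [0,0,0],"jaw": 0},{"offset": [0,0,0],"dr": [0,0,0],"jaw": 0},{"offset": [0,0,0],"dr": [0,0,0],"jaw": 0},{"offset": [0,0,0],"dr": [0,0,0],"jaw": 0},{"offset": [0,0,0],"dr": [0,0,0],"jaw": 0}])

```text
t: 4.72
position: [0.5108, -0.2097, 0.0264]
ee_rot: [2.794, 1.435, 0.0]
ft_force: [0.2, 0.4, -0.3]
width: 0.083
gripper_force: 0.0
```

carry_out(targets=[{"offset": [0,0,0.005],"dr": [0,0,0],"jaw": 0},{"offset": [0,0,0.01],"dr": [0,0,0],"jaw": 0},{"offset": [0,0,0.01],"dr": [0,0,0],"jaw": 0}])

```text
t: 4.97
position: [0.5103, -0.2094, 0.0181]
ee_rot: [-2.794, -1.435, 0.001]
ft_force: [-0.0, 1.1, 0.2]
width: 0.0853
gripper_force: 0.0
```

carry_out(targets=[{"offset": [0,0,0.005],"dr": [0,0,0],"jaw": 0},{"offset": [0,0,0.007],"dr": [0,0,0],"jaw": 0},{"offset": [0,0,0.007],"dr": [0,0,0],"jaw": 0}])

```text
t: 5.22
position: [0.5105, -0.2095, 0.0132]
ee_rot: [-2.794, -1.435, 0.001]
ft_force: [-0.1, 0.1, 0.5]
width: 0.0853
gripper_force: 0.0
```

carry_out(targets=[{"offset": [0,0,0.003],"dr": [0,0,0],"jaw": 0},{"offset": [0,0,0.004],"dr": [0,0,0],"jaw": 0},{"offset": [0,0,0.004],"dr": [0,0,0],"jaw": 0}])

```text
t: 5.47
position: [0.5107, -0.2096, 0.0105]
ee_rot: [-2.794, -1.435, 0.0]
ft_force: [0.3, 1.1, 0.2]
width: 0.0853
gripper_force: 0.0
```

carry_out(targets=[{"offset": [0,0,0.003],"dr": [0,0,0],"jaw": 0},{"offset": [0,0,0.006],"dr": [0,0,0],"jaw": 0},{"offset": [0,0,0.006],"dr": [0,0,0],"jaw": 0}])

```text
t: 5.72
position: [0.5106, -0.2095, 0.0058]
ee_rot: [-2.794, -1.435, 0.0]
ft_force: [0.6, 0.1, -1.4]
width: 0.0856
gripper_force: 0.0
```

carry_out(targets=[{"offset": [0,0,0.003],"dr": [0,0,0],"jaw": 0},{"offset": [0,0,0.006],"dr": [0,0,0],"jaw": 0},{"offset": [0,0,0.006],"dr": [0,0,0],"jaw": 0}])

```text
t: 5.97
position: [0.5106, -0.2095, 0.0012]
ee_rot: [-2.794, -1.435, 0.001]
ft_force: [-0.3, -0.5, 0.0]
width: 0.0856
gripper_force: 0.0
```

```bash
python3 -c "
from h import *
plan([.5115,-0.2085,.0],-35.5)
c=snap('wrist','w3');s=snap('side','side3')
o=np.zeros((480,800,3),np.uint8);o[:,:400]=c['frame'][:,120:520]
o[:400,400:]=cv2.resize(s['frame'][250:350,300:400],(400,400),interpolation=cv2.INTER_CUBIC)
cv2.imwrite('pics/c6.png',o)"
```

```text
t 5.97 pos [ 0.5106 -0.2095  0.0012] yaw -35.63 off [0.0018 0.0002 0.0017] dr [-0.0006  0.0001 -0.0022] w 0.0856
```

View pics/c6.png

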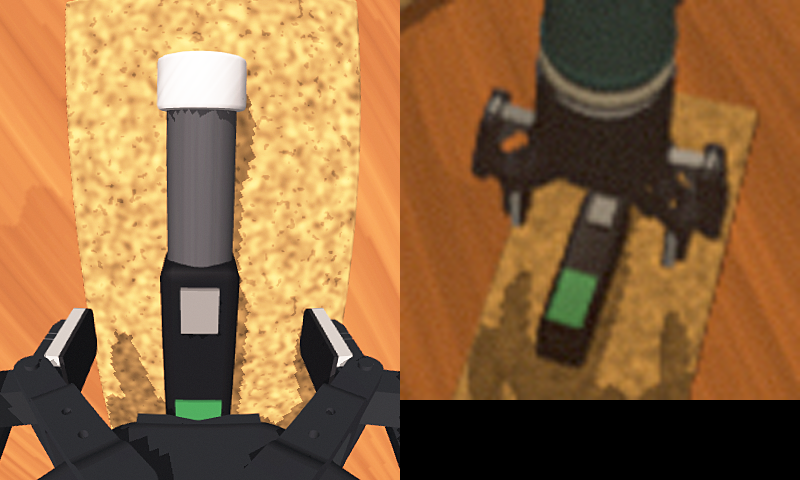

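The fingers now straddle the handle. In the wrist crop the pads are at x≈95 and 302 with the handle at 160–238, so it is centred. The tips are low enough, so I'll close here.

carry_out(targets=[{"offset": [0,0,0],"dr": [0,0,0],"jaw": 1},{"offset": [0,0,0],"dr": [0,0,0],"jaw": 1},{"offset": [0,0,0],"dr": [0,0,0],"jaw": 1},{"offset": [0,0,0],"dr": [0,0,0],"jaw": 1},{"offset": [0,0,0],"dr": [0,0,0],"jaw": 1},{"offset": [0,0,0],"dr": [0,0,0],"jaw": 1},{"offset": [0,0,0],"dr": [0,0,0],"jaw": 1}])

```text
t: 6.65
position: [0.5112, -0.2099, 0.002]
ee_rot: [2.794, 1.435, 0.001]
ft_force: [-0.1, 0.1, 3.1]
width: 0.0288
gripper_force: 60.9
```

Gripped: the opening is 28.8 mm at 61 N. Now I'll lift.

carry_out(targets=[{"offset": [0,0,-0.02],"dr": [0,0,0],"jaw": 1},{"offset": [0,0,-0.05],"dr": [0,0,0],"jaw": 1},{"offset": [0,0,-0.08],"dr": [0,0,0],"jaw": 1},{"offset": [0,0,-0.11],"dr": [0,0,0],"jaw": 1},{"offset": [0,0,-0.13],"dr": [0,0,0],"jaw": 1},{"offset": [0,0,-0.14],"dr": [0,0,0],"jaw": 1},{"offset": [0,0,-0.14],"dr": [0,0,0],"jaw": 1},{"offset": [0,0,-0.14],"dr": [0,0,0],"jaw": 1}])

```text
t: 7.32
position: [0.5105, -0.2091, 0.1062]
ee_rot: [-2.794, -1.436, 0.0]
ft_force: [-0.4, -0.4, -2.2]
width: 0.0285
gripper_force: 60.3
```

```bash
python3 -c "
from h import *
plan([.509,0.05,.107],0);snap('wrist','w4')
print(get_obs()['ft_force'])"
```

```text
t 7.32 pos [ 0.5105 -0.2091  0.1062] yaw -35.6 off [ 0.2798 -0.2028 -0.0009] dr [-6.000e-04 -3.000e-04 -5.934e-01] w 0.0285
[ 0.34396824 -0.36724769 -1.28429561]
```

Holding it. Next I'll move to a standoff point, spreading the turn over the rows.

carry_out(targets=[{"offset": [0.02,-0.014,0],"dr": [0,0,-0.05],"jaw": 1},{"offset": [0.06,-0.043,0],"dr": [0,0,-0.13],"jaw": 1},{"offset": [0.1,-0.072,0],"dr": [0,0,-0.22],"jaw": 1},{"offset": [0.14,-0.101,0],"dr": [0,0,-0.3],"jaw": 1},{"offset": [0.18,-0.13,0],"dr": [0,0,-0.39],"jaw": 1},{"offset": [0.22,-0.159,0],"dr": [0,0,-0.48],"jaw": 1},{"offset": [0.25,-0.181,0],"dr": [0,0,-0.54],"jaw": 1},{"offset": [0.28,-0.203,0],"dr": [0,0,-0.594],"jaw": 1}])

```text
t: 8.03
position: [0.5078, 0.0527, 0.1055]
ee_rot: [-2.212, -2.227, 0.003]
ft_force: [-0.2, 0.7, -1.9]
width: 0.0288
gripper_force: 60.3
```

carry_out(targets=[{"offset": [0,0,0],"dr": [0,0,0],"jaw": 1},{"offset": [0,0,0],"dr": [0,0,0],"jaw": 1},{"offset": [0,0,0],"dr": [0,0,0],"jaw": 1}])

```text
t: 8.28
position: [0.5085, 0.0495, 0.1059]
ee_rot: [-2.22, -2.222, 0.003]
ft_force: [-0.7, -1.0, -2.5]
width: 0.0289
gripper_force: 60.2
```

```bash
python3 -c "
from h import *
plan([.509,0.11,.057],0)
c=snap('wrist','w5');s=snap('side','side5')
o=np.zeros((480,800,3),np.uint8);o[:,:400]=c['frame'][:,120:520]
o[:400,400:]=cv2.resize(s['frame'][120:270,230:380],(400,400),interpolation=cv2.INTER_CUBIC)
cv2.imwrite('pics/c7.png',o)"
```

```text
t 8.28 pos [0.5085 0.0495 0.1059] yaw 0.04 off [0.0806 0.0009 0.0651] dr [-0.0017  0.0007  0.0007] w 0.0289
```

View pics/c7.png

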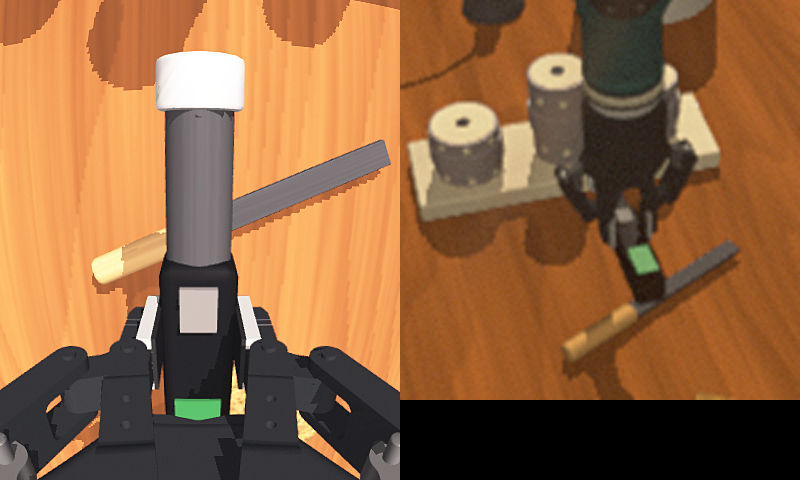

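The thermometer sits level and centred, exactly as it looked on the mat (collar at x 156–244, top at y 52). I'll move to the aiming pose.

carry_out(targets=[{"offset": [0,0,0.02],"dr": [0,0,0],"jaw": 1},{"offset": [0.01,0,0.04],"dr": [0,0,0],"jaw": 1},{"offset": [0.03,0,0.06],"dr": [0,0,0],"jaw": 1},{"offset": [0.05,0,0.065],"dr": [0,0,0],"jaw": 1},{"offset": [0.065,0,0.065],"dr": [0,0,0],"jaw": 1},{"offset": [0.075,0,0.065],"dr": [0,0,0],"jaw": 1},{"offset": [0.08,0,0.065],"dr": [0,0,0],"jaw": 1},{"offset": [0.08,0,0.065],"dr": [0,0,0],"jaw": 1}])

```text
t: 9.05
position: [0.51, 0.1103, 0.0584]
ee_rot: [2.22, 2.222, 0.002]
ft_force: [-0.9, -0.6, -1.7]
width: 0.0291
gripper_force: 60.2
```

```bash
python3 -c "
from h import *
plan([.509,0.11,.057],0)
c=snap('wrist','w6');s=snap('side','side6');t=snap('top','top6')
p=get_obs()['position']
for z in(.08,.1): print('lens exp side',proj(s,[p[0],p[1]+.104,p[2]+.0235]))
print('tail top exp side',proj(s,[p[0],p[1]-.075,p[2]+.0405]),'band side',proj(s,[.509,.322,.08]))
o=np.zeros((600,800,3),np.uint8);o[:480,:400]=c['frame'][:,120:520]
o[:300,400:]=cv2.resize(s['frame'][120:240,230:390],(400,300),interpolation=cv2.INTER_CUBIC)
o[300:,400:]=cv2.resize(t['frame'][170:350,120:360],(400,300),interpolation=cv2.INTER_CUBIC)
cv2.imwrite('pics/c8.png',o)"
```

```text
t 9.05 pos [0.51   0.1103 0.0584] yaw 0.06 off [-0.0004 -0.0013  0.0019] dr [ 0.0012 -0.0003  0.0009] w 0.0291
lens exp side (np.float64(299.8283259186499), np.float64(183.30728264673462))
lens exp side (np.float64(299.8283259186499), np.float64(183.30728264673462))
tail top exp side (np.float64(317.73407486174096), np.float64(220.99874003314906)) band side (np.float64(290.17902713593577), np.float64(161.66222834283317))
```

View pics/c8.png

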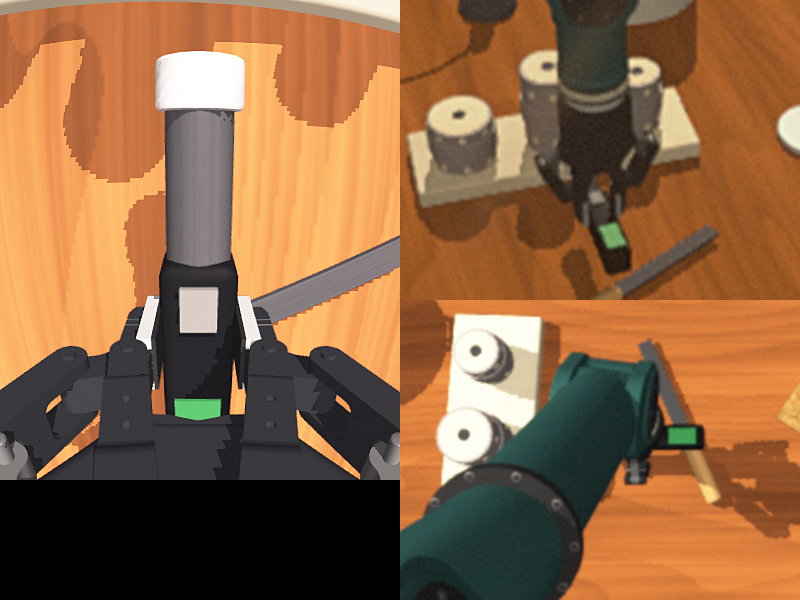

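The handle's rear top edge appears in the side view at about (316,220), against a prediction of (318,221). Height and position are confirmed, so I'll hold for over 2 s.

carry_out(targets=[{"offset": [0,0,0],"dr": [0,0,0],"jaw": 1},{"offset": [0,0,0],"dr": [0,0,0],"jaw": 1},{"offset": [0,0,0],"dr": [0,0,0],"jaw": 1},{"offset": [0,0,0],"dr": [0,0,0],"jaw": 1},{"offset": [0,0,0],"dr": [0,0,0],"jaw": 1},{"offset": [0,0,0],"dr": [0,0,0],"jaw": 1},{"offset": [0,0,0],"dr": [0,0,0],"jaw": 1},{"offset": [0,0,0],"dr": [0,0,0],"jaw": 1}])

```text
t: 9.87
position: [0.5094, 0.1097, 0.0579]
ee_rot: [-2.221, -2.222, 0.0]
ft_force: [-0.8, -0.9, -1.1]
width: 0.0287
gripper_force: 60.2
```

carry_out(targets=[{"offset": [0,0,0],"dr": [0,0,0],"jaw": 1},{"offset": [0,0,0],"dr": [0,0,0],"jaw": 1},{"offset": [0,0,0],"dr": [0,0,0],"jaw": 1},{"offset": [0,0,0],"dr": [0,0,0],"jaw": 1},{"offset": [0,0,0],"dr": [0,0,0],"jaw": 1},{"offset": [0,0,0],"dr": [0,0,0],"jaw": 1},{"offset": [0,0,0],"dr": [0,0,0],"jaw": 1},{"offset": [0,0,0],"dr": [0,0,0],"jaw": 1}])

```text
t: 10.53
position: [0.5094, 0.1097, 0.0579]
ee_rot: [2.221, 2.222, 0.0]
ft_force: [-0.2, 0.0, -1.3]
width: 0.0285
gripper_force: 60.2
```

carry_out(targets=[{"offset": [0,0,0],"dr": [0,0,0],"jaw": 1},{"offset": [0,0,0],"dr": [0,0,0],"jaw": 1},{"offset": [0,0,0],"dr": [0,0,0],"jaw": 1},{"offset": [0,0,0],"dr": [0,0,0],"jaw": 1},{"offset": [0,0,0],"dr": [0,0,0],"jaw": 1},{"offset": [0,0,0],"dr": [0,0,0],"jaw": 1},{"offset": [0,0,0],"dr": [0,0,0],"jaw": 1},{"offset": [0,0,0],"dr": [0,0,0],"jaw": 1}])

```text
t: 11.2
position: [0.5094, 0.1097, 0.0579]
ee_rot: [2.221, 2.222, 0.0]
ft_force: [-0.5, -0.7, -1.7]
width: 0.0288
gripper_force: 60.2
```

carry_out(targets=[{"offset": [0,0,0],"dr": [0,0,0],"jaw": 1},{"offset": [0,0,0],"dr": [0,0,0],"jaw": 1},{"offset": [0,0,0],"dr": [0,0,0],"jaw": 1},{"offset": [0,0,0],"dr": [0,0,0],"jaw": 1},{"offset": [0,0,0],"dr": [0,0,0],"jaw": 1},{"offset": [0,0,0],"dr": [0,0,0],"jaw": 1}])

```text
t: 11.7
position: [0.5094, 0.1097, 0.0579]
ee_rot: [2.221, 2.222, -0.0]
ft_force: [-0.7, -0.4, -2.6]
width: 0.0286
gripper_force: 60.2
```

```bash
python3 -c "
from h import *
plan([.509,0.06,.107],0)"
```

```text
t 11.7 pos [0.5094 0.1097 0.0579] yaw 0.01 off [-0.0663 -0.0005 -0.0654] dr [0.     0.     0.0002] w 0.0286
```

Held for about 2.6 s. I'll back off and up, then reverse the transit.

carry_out(targets=[{"offset": [-0.01,0,-0.01],"dr": [0,0,0],"jaw": 1},{"offset": [-0.03,0,-0.03],"dr": [0,0,0],"jaw": 1},{"offset": [-0.05,0,-0.05],"dr": [0,0,0],"jaw": 1},{"offset": [-0.065,0,-0.065],"dr": [0,0,0],"jaw": 1},{"offset": [-0.065,0,-0.065],"dr": [0,0,0],"jaw": 1},{"offset": [-0.065,0,-0.065],"dr": [0,0,0],"jaw": 1}])

```text
t: 12.2
position: [0.5098, 0.0604, 0.1074]
ee_rot: [2.223, 2.219, 0.002]
ft_force: [-0.3, 0.5, -2.8]
width: 0.0285
gripper_force: 60.2
```

```bash
python3 -c "
from h import *
plan([.513,-.2085,.107],-35.5)"
```

```text
t 12.2 pos [0.5098 0.0604 0.1074] yaw -0.1 off [-0.3585  0.0048  0.0004] dr [ 0.0014 -0.001   0.59  ] w 0.0285
```

carry_out(targets=[{"offset": [-0.02,0,0],"dr": [0,0,0.04],"jaw": 1},{"offset": [-0.07,0,0],"dr": [0,0,0.12],"jaw": 1},{"offset": [-0.12,0,0],"dr": [0,0,0.2],"jaw": 1},{"offset": [-0.17,0.002,0],"dr": [0,0,0.28],"jaw": 1},{"offset": [-0.22,0.003,0],"dr": [0,0,0.36],"jaw": 1},{"offset": [-0.27,0.004,0],"dr": [0,0,0.44],"jaw": 1},{"offset": [-0.32,0.005,0],"dr": [0,0,0.52],"jaw": 1},{"offset": [-0.358,0.005,0],"dr": [0,0,0.588],"jaw": 1}])

```text
t: 12.87
position: [0.5126, -0.2109, 0.106]
ee_rot: [2.794, 1.434, -0.002]
ft_force: [0.2, 0.6, -2.8]
width: 0.0286
gripper_force: 60.1
```

carry_out(targets=[{"offset": [0,0,0],"dr": [0,0,0],"jaw": 1},{"offset": [0,0,0],"dr": [0,0,0],"jaw": 1},{"offset": [0,0,0],"dr": [0,0,0],"jaw": 1},{"offset": [0,0,0],"dr": [0,0,0],"jaw": 1}])

```text
t: 13.2
position: [0.5129, -0.2053, 0.1058]
ee_rot: [-2.786, -1.447, 0.001]
ft_force: [-0.9, -0.4, -1.7]
width: 0.0289
gripper_force: 60.2
```

```bash
python3 -c "
from h import *
plan([.513,-.2085,.007],-35.5)"
```

```text
t 13.2 pos [ 0.5129 -0.2053  0.1058] yaw -35.12 off [-0.0034  0.0029  0.1318] dr [-0.0023 -0.0006  0.0063] w 0.0289
```

carry_out(targets=[{"offset": [-0.003,0.003,0.03],"dr": [0,0,0.006],"jaw": 1},{"offset": [-0.003,0.003,0.06],"dr": [0,0,0.006],"jaw": 1},{"offset": [-0.003,0.003,0.09],"dr": [0,0,0.006],"jaw": 1},{"offset": [-0.003,0.003,0.11],"dr": [0,0,0.006],"jaw": 1},{"offset": [-0.003,0.003,0.125],"dr": [0,0,0.006],"jaw": 1},{"offset": [-0.003,0.003,0.13],"dr": [0,0,0.006],"jaw": 1},{"offset": [-0.003,0.003,0.13],"dr": [0,0,0.006],"jaw": 1},{"offset": [-0.003,0.003,0.13],"dr": [0,0,0.006],"jaw": 1}])

```text
t: 13.87
position: [0.5142, -0.2103, 0.0095]
ee_rot: [2.794, 1.436, 0.001]
ft_force: [1.5, -0.9, -1.1]
width: 0.0284
gripper_force: 60.3
```

carry_out(targets=[{"offset": [0,0,0.002],"dr": [0,0,0],"jaw": 1},{"offset": [0,0,0.004],"dr": [0,0,0],"jaw": 1},{"offset": [0,0,0.005],"dr": [0,0,0],"jaw": 1},{"offset": [0,0,0.005],"dr": [0,0,0],"jaw": 1}])

```text
t: 14.2
position: [0.5139, -0.2107, 0.0057]
ee_rot: [2.794, 1.435, 0.001]
ft_force: [1.2, 0.4, -0.1]
width: 0.0287
gripper_force: 60.3
```

carry_out(targets=[{"offset": [0,0,0.002],"dr": [0,0,0],"jaw": 1},{"offset": [0,0,0.003],"dr": [0,0,0],"jaw": 1},{"offset": [0,0,0.003],"dr": [0,0,0],"jaw": 1}])

```text
t: 14.45
position: [0.5136, -0.2106, 0.0031]
ee_rot: [-2.794, -1.435, 0.0]
ft_force: [0.1, -0.9, -1.9]
width: 0.0285
gripper_force: 60.3
```

carry_out(targets=[{"offset": [0,0,0.001],"dr": [0,0,0],"jaw": 1},{"offset": [0,0,0.002],"dr": [0,0,0],"jaw": 1},{"offset": [0,0,0.002],"dr": [0,0,0],"jaw": 1}])

```text
t: 14.7
position: [0.5137, -0.2107, 0.002]
ee_rot: [-2.794, -1.435, -0.001]
ft_force: [-0.5, 1.2, 2.2]
width: 0.0286
gripper_force: 60.7
```

It has touched the mat: the force changed from -2 to +2 N at the same height as the grasp. I'll release it and then rise.

carry_out(targets=[{"offset": [0,0,0],"dr": [0,0,0],"jaw": 0.5},{"offset": [0,0,0],"dr": [0,0,0],"jaw": 0},{"offset": [0,0,0],"dr": [0,0,0],"jaw": 0},{"offset": [0,0,0],"dr": [0,0,0],"jaw": 0},{"offset": [0,0,0],"dr": [0,0,0],"jaw": 0},{"offset": [0,0,0],"dr": [0,0,0],"jaw": 0},{"offset": [0,0,0],"dr": [0,0,0],"jaw": 0},{"offset": [0,0,0],"dr": [0,0,0],"jaw": 0}])

```text
t: 15.37
position: [0.5137, -0.2106, 0.0016]
ee_rot: [-2.795, -1.435, 0.0]
ft_force: [-0.0, -0.2, 0.4]
width: 0.0852
gripper_force: 0.0
```

carry_out(targets=[{"offset": [0,0,-0.03],"dr": [0,0,0],"jaw": 0},{"offset": [0,0,-0.07],"dr": [0,0,0],"jaw": 0},{"offset": [0,0,-0.12],"dr": [0,0,0],"jaw": 0},{"offset": [0,0,-0.17],"dr": [0,0,0],"jaw": 0},{"offset": [0,0,-0.2],"dr": [0,0,0],"jaw": 0},{"offset": [0,0,-0.2],"dr": [0,0,0],"jaw": 0},{"offset": [0,0,-0.2],"dr": [0,0,0],"jaw": 0},{"offset": [0,0,-0.2],"dr": [0,0,0],"jaw": 0}])

```text
t: 16.03
position: [0.5131, -0.2099, 0.151]
ee_rot: [-2.793, -1.435, 0.001]
ft_force: [-0.4, 1.0, -0.2]
width: 0.0855
gripper_force: 0.0
```

```bash
python3 -c "
from h import *
o=get_obs();print(o['t'],o['position'],o['ft_force'],o['width'])
c=snap('wrist','w9')"
```

```text
16.0333 [ 0.51312003 -0.20993772  0.15103521] [-0.39866937  1.00298298 -0.19084438] 0.08554878121517143
```

View pics/w9.png

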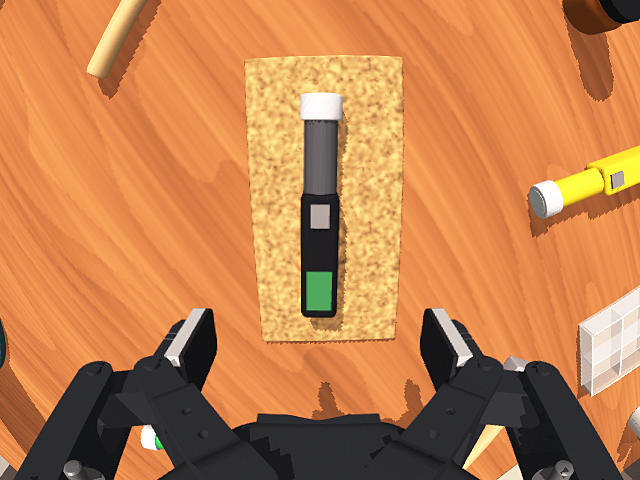

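The thermometer lies wholly on the mat, from its lens at (321,95) to its tail at (319,317), with the mat spanning y≈58–341. The gripper is clear of it.

```bash
python3 -c "
from workcell import job_done
print(job_done())"
```

```text
the job is handed in; nothing more can be done
None
```

I held the thermometer level on the tall flask's band from about 70 mm for about 2.6 s, then laid it back on the mat, released it and handed the job in at about 16 s. The first grasp closed on nothing because the fingertips sat about 30 mm higher than stated. I saw no sign of flask contact, but I took no final picture of the flasks, and the hand-in returned no verdict.

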